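# Test the hinges of fly boxes and sort them to stock rack or repair

## Task

Try the hinge of each of the three aluminium fly boxes by gently pressing its lid down as far as it goes, without forcing a stuck one. Boxes whose lids shut are good: stack them, shut, on the sloping stock rack one on top of the other, lying flat, mid-rack, with their short ends square against the backstop; a box whose lid is seized ajar goes upright, flat on the floor of the grey repair tray. Leave the other things on the bench where they are and let go of everything.

Things in the scene. Friction and masses are not known exactly. Their poses are not given: they have to be found in the camera images.
- box_a: aluminium fly box, one of three alike: 96 long (its x), 62 wide (its y), 38 mm high shut (open base 30 with 3 mm walls, lid 8), 0.11-0.24 kg; origin at the centre of its underside, z up. Lid hinged along the long side at +y, 30 mm up, 29 mm from the centre line; free edge over -y. The base can be gripped across its 62 mm width with the lid ajar
- lid_a (a joint): lid angle of box_a, rad: -0.5 = fully shut, 0 = 0.5 rad ajar, positive = wider; starts -0.08 to 0.08, stays where left. Lid 92 x 58 x 8 mm, inset 2 mm from the base's sides. A free lid shuts under about 1 N at its free edge; a seized one needs about 2 N, gives a little and stops dead at -0.2, its edge some 17 mm above shut. Which is which cannot be seen
- box_b: aluminium fly box, one of three alike: 96 long (its x), 62 wide (its y), 38 mm high shut (open base 30 with 3 mm walls, lid 8), 0.11-0.24 kg; origin at the centre of its underside, z up. Lid hinged along the long side at +y, 30 mm up, 29 mm from the centre line; free edge over -y. The base can be gripped across its 62 mm width with the lid ajar
- lid_b (a joint): lid angle of box_b, rad: -0.5 = fully shut, 0 = 0.5 rad ajar, positive = wider; starts -0.08 to 0.08, stays where left. Lid 92 x 58 x 8 mm, inset 2 mm from the base's sides. A free lid shuts under about 1 N at its free edge; a seized one needs about 2 N, gives a little and stops dead at -0.2, its edge some 17 mm above shut. Which is which cannot be seen
- box_c: aluminium fly box, one of three alike: 96 long (its x), 62 wide (its y), 38 mm high shut (open base 30 with 3 mm walls, lid 8), 0.11-0.24 kg; origin at the centre of its underside, z up. Lid hinged along the long side at +y, 30 mm up, 29 mm from the centre line; free edge over -y. The base can be gripped across its 62 mm width with the lid ajar
- lid_c (a joint): lid angle of box_c, rad: -0.5 = fully shut, 0 = 0.5 rad ajar, positive = wider; starts -0.08 to 0.08, stays where left. Lid 92 x 58 x 8 mm, inset 2 mm from the base's sides. A free lid shuts under about 1 N at its free edge; a seized one needs about 2 N, gives a little and stops dead at -0.2, its edge some 17 mm above shut. Which is which cannot be seen
- rack_bed: plywood bed of the fixed stock rack, 160 x 140 mm wide, falling 0.25 rad away from the robot to a backstop (square to the bed, 85 mm high, as wide as it). No side walls. Origin on the bed's face at the foot of the backstop's face, mid-width, 32 mm above the bench; x down the slope into the backstop, y along the backstop, z square out of the bed. Boxes do not slide on it by themselves
- tray: grey plastic repair tray, fixed, open on top, 200 x 200 x 45 mm, walls and floor 5 mm; origin at the centre of its underside
- spool: bystander, not to be disturbed: small line spool lying flat, 48 mm across, 26 mm high; origin at its underside
- oil: bystander, not to be disturbed: small oil bottle, 26 mm across, 62 mm high; origin at its underside
- dish: bystander, not to be disturbed: small steel bowl, 70 mm across, 30 mm high; origin at its underside
- reel: bystander, not to be disturbed: fishing reel lying on its side plate, about 90 mm across, 95 mm high to its knob; origin at its underside
There are look-alikes about, which are no part of the job. What is shaped like the box_a but pink or red is not meant.

How it is judged:
By the outcome, as a careful person would: the job done as asked, in the order asked, and still so for the second after the job is handed in, with the robot touching nothing.
It also fails if it takes over 72 s, if anything falls off the work surface, if the arm or the gripper's body presses on something with over 40 N, if the wrist force passes 120 N, or if a joint passes its speed limit or range.

## Robot

A 6-joint arm with a two-finger parallel gripper is mounted at the origin on the work surface. World frame = base frame: x ahead of the robot, y to its left, z up, the work surface at z = 0. Lengths are in m, angles in rad, forces in N, time in s.
With the tool pointing down it reaches from about 0.35 to 0.85 m from the base axis. Payload 8.1 kg.
Tool frame: the origin (TCP) lies between the finger pads; the fingertips stand 14 mm ahead of it and the grasp point (between the pads) lies 5 mm behind it (robot.tip_reach is the z of the fingertips in the tool frame, in m); z points along the fingers, y is the line along which they close (so a half turn about z gives the same grasp; the last joint's range is limited). The gripper opens to 93 mm and grips with 3 to 60 N. Pads are 15 mm wide; open, the fingers measure 128 mm over their backs; the gripper's body (75 mm by 188 mm) begins 65 mm behind the grasp point.
Start: joints at [-1.286, 0.13, 1.488, -0, 1.523, -0.085], TCP at [0.217, -0.559, 0.233] pointing down, gripper open.
Joint ranges: [-2.96, 2.96], [-0.89, 2.26], [0.02, 2.5], [-1.34, 4.48], [0, 2.73], [-2.66, 2.66]. Speed limits (rad/s): [2.39, 2.39, 2.79, 3.14, 3.14, 3.14].

## Interface

Orientations are given as a rotation vector (axis times angle).
In Python, from plant import robot gives the robot as it stands. The module is installed in compiled form; this text tells all that it offers.
- The arm moves only by the shell command python3 -m handwheel 'ROWS' [FORCE]. ROWS is JSON, a list of rows, each a list of 7 numbers: the closure, from -1 (fully open) to 1 (shut), then the shift along the tool's x, y, z each as a share of 100 cm, from -1 to 1, then the turn, a rotation vector about the tool's x, y, z each as a share of 180 degrees, from -1 to 1. In form: [[grip, tx, ty, tz, rx, ry, rz], ...]. A call has 1 to 20 rows; each row is the pose to reach, as a shift and turn from the pose commanded when the call began, along the tool's axes at that moment, turning the shorter way round; what a row does not reach only later rows make up. A row lasts 1/8 s, in which the tool goes at most 62.5 mm and 10.7 degrees, less where a joint would pass 70% of its speed; a pose out of reach is approached as far as the arm can. A call with a number of a shift or a turn outside -1 to 1 is refused whole. A call with a gripper value outside its range is refused whole. The fingers move at their own pace and stop on an object; FORCE is the grip in N (left out, the last holds). Time passes only in rows, so rows that repeat a pose let the fingers close. It gives the time, the measured TCP pose, the force, the opening and the grip force at its end, in the units of the state.
- robot.read_state(): the state, without advancing time (a new reading comes with each control period).
- robot.read_camera(name): name is "scene" or "side" or "wrist"; returns a dict with "frame" (420x560x3 uint8, red, green, blue), "fx", "fy", "cx", "cy" (pixels), "k1" (the pictures are not rectified: a ray, as slopes to the right and down, at radius r is drawn at 1 + k1 r^2 times it, then the intrinsics apply), "rvec" (rotation vector, rad) and "tvec" (3), from world to camera coordinates, as OpenCV has them; the wrist camera has in their place "T_tool_cam" (4x4, takes a point from camera to tool coordinates, whose origin is the TCP and whose axes are the flange's). Camera axes: x right, y down, z forward; pixel columns grow to the right and rows downward; lengths in m; the calibration is good to about 2 mm. A picture is of the moment at which its call begins: read the wrist's pose just before it. There is no depth.
- robot.close_job(): hands the job in; it is judged then, once.
Trained networks look in a picture, given as the dict that the camera call returned (one of the last four; its "shot" number tells which), for a name from the list of things; names that differ only in an ending like _2 or _b are one class to them, and where a whole thing is asked for, a point or a joint stands for the part that bears it (a point fixed in the world has none). Each returns a list of dicts, best first, with "conf" (0 to 1); they miss things now and then, are a little off and sometimes report something else, mostly with a low value. They report only what shows in the picture. A call takes as long as a camera call. They do not tell look-alikes from the thing itself.
- robot.regions_of(picture, name): "mask" (420x560 bool, what is visible of it) and "rect" ([left, top, right, bottom] in pixels, round what is visible of it).
The state is a dict: "t": time; "q": joint angles; "dq": joint speeds; "joint_torque": joint torques, N m; "tool_pos": TCP position; "orientation": TCP orientation; "force": force on the tool from outside, world axes, zero at the start; "wrist_torque": the same for the moment, N m; "opening": finger opening in m; "gripper_force": force on a finger pad.
Only numpy, scipy, OpenCV 4.12 (cv2) and the standard library are available. Lean on these libraries where they do the work, as an engineer would, in place of code of your own. Each camera call takes 0.05 s, during which the arm holds its last target. There are 200 camera calls.

## Working session

There is one attempt and no reset: what is moved stays moved. The work goes in short steps, Python scripts to look and compute and a shell command to move; the robot and the scene stay as the last step left them, time stands still between calls to the robot, and variables do not carry over. Pictures are saved under pics/ and viewed, at most 10 in all, crops included, and the job is handed in when it is done.

```bash
mkdir -p pics; ls; cat > h.py <<'E'
import numpy as np, cv2
from plant import robot
from scipy.spatial.transform import Rotation as R
def cam(n):
    s=robot.read_state(); p=robot.read_camera(n)
    if n=="wrist":
        T=np.eye(4);T[:3,:3]=R.from_rotvec(s["orientation"]).as_matrix();T[:3,3]=s["tool_pos"]
        p["Twc"]=T@np.array(p["T_tool_cam"])
    else:
        M=np.eye(4);M[:3,:3]=R.from_rotvec(np.ravel(p["rvec"])).as_matrix();M[:3,3]=np.ravel(p["tvec"])
        p["Twc"]=np.linalg.inv(M)
    return p
def ray(p,uv):
    d=np.array([(uv[0]-p["cx"])/p["fx"],(uv[1]-p["cy"])/p["fy"]]);x=d.copy()
    for _ in range(20): x=d/(1+p["k1"]*(x@x))
    return p["Twc"][:3,3],p["Twc"][:3,:3]@np.array([x[0],x[1],1])
def at(p,uv,z):
    o,d=ray(p,uv);return o+d*(z-o[2])/d[2]
def proj(p,X):
    M=np.linalg.inv(p["Twc"]);c=(M[:3,:3]@np.atleast_2d(X).T).T+M[:3,3]
    x=c[:,:2]/c[:,2:];x=x*(1+p["k1"]*(x**2).sum(1))[:,None]
    return x*[p["fx"],p["fy"]]+[p["cx"],p["cy"]]
def save(p,n,img=None): cv2.imwrite("pics/"+n+".png",cv2.cvtColor(p["frame"] if img is None else img,cv2.COLOR_RGB2BGR))
E
cat > a.py <<'E'
from h import *
for n in ["scene","side"]:
    p=cam(n); save(p,n+"0"); print(n,p["Twc"][:3,3].round(3),p["fx"])
    for k in ["box_a","rack_bed","tray","spool","oil","dish","reel"]:
        for r in robot.regions_of(p,k):
            c=[(r["rect"][0]+r["rect"][2])/2,(r["rect"][1]+r["rect"][3])/2]
            print(k,round(r["conf"],2),r["rect"],at(p,c,.02).round(3)[:2],p["frame"][r["mask"]].mean(0).round())
E
python3 a.py
```

```text
pics
scene [ 0.909 -0.554  0.767] 415.7379491799455
box_a 0.96 [310.7, 228.7, 357.3, 276.5] [ 0.645 -0.022] [74. 73. 75.]
box_a 0.78 [216.5, 210.7, 260.7, 256.8] [ 0.439 -0.115] [84. 83. 84.]
box_a 0.61 [277.3, 162.8, 315.6, 201.2] [0.437 0.114] [72. 71. 73.]
box_a 0.58 [146.9, 231.4, 198.2, 275.8] [ 0.362 -0.251] [87. 22. 20.]
box_a 0.57 [82.0, 214.5, 137.8, 257.8] [ 0.209 -0.307] [119.  68.  81.]
rack_bed 0.9 [138.9, 271.2, 260.2, 391.6] [ 0.547 -0.345] [127. 109.  80.]
spool 0.83 [342.5, 181.6, 363.6, 202.7] [0.575 0.174] [33. 31. 30.]
oil 0.46 [259.0, 264.9, 270.7, 287.8] [ 0.564 -0.169] [111. 107.  98.]
dish 0.67 [319.4, 307.7, 352.1, 335.6] [ 0.742 -0.164] [90. 87. 89.]
reel 0.89 [394.1, 210.4, 456.6, 262.0] [0.785 0.151] [90. 88. 87.]
side [ 0.439 -0.592  0.671] 386.01317502944596
box_a 0.84 [84.6, 333.3, 158.4, 398.1] [ 0.204 -0.311] [187.  97. 119.]
box_a 0.77 [320.8, 204.1, 368.0, 239.8] [ 0.643 -0.013] [97. 94. 94.]
box_a 0.7 [231.7, 240.1, 286.3, 284.9] [ 0.443 -0.114] [110. 107. 107.]
box_a 0.7 [228.9, 172.2, 274.3, 206.5] [0.434 0.11 ] [104. 100.  99.]
box_a 0.63 [186.2, 308.2, 241.4, 348.3] [ 0.356 -0.254] [126.  22.  18.]
rack_bed 0.78 [274.3, 318.1, 411.2, 420.0] [ 0.575 -0.344] [177. 148.  97.]
rack_bed 0.26 [232.3, 242.0, 285.1, 263.9] [ 0.444 -0.089] [158. 155. 156.]
spool 0.61 [293.9, 161.9, 313.5, 181.2] [0.571 0.169] [66. 61. 52.]
oil 0.57 [313.2, 267.9, 328.3, 290.3] [ 0.565 -0.163] [163. 153. 135.]
dish 0.81 [389.4, 260.9, 423.6, 292.0] [ 0.74  -0.169] [125. 119. 121.]
```

View pics/scene0.png

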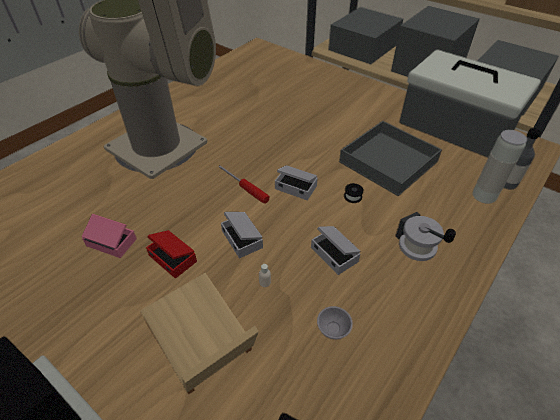

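View pics/side0.png

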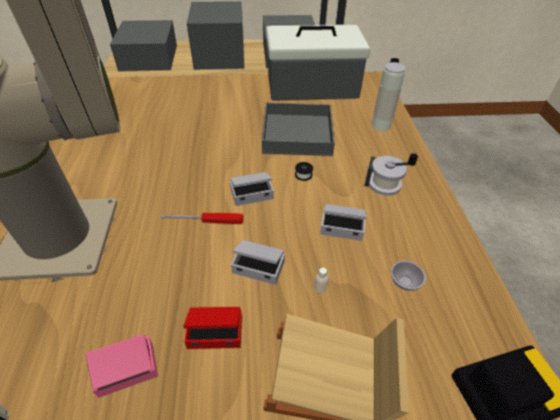

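Scene picture: three aluminium boxes at (242,233), (297,181), (335,249). The red box at (172,252) and the pink one at (110,235) are look-alikes. The rack is at (200,325) with its backstop at lower right, and the tray is at (390,157). The side picture agrees: boxes at (258,261), (252,188), (344,222), tray at (298,130). All the free lid edges face the cameras (−y).

```bash
cat > fit.py <<'E'
from h import *
from scipy.optimize import minimize
def boxpts(l):  # l = opening angle; parts as point sets, box frame
    B=np.array([[x,y,z] for x in(-.048,.048) for y in(-.031,.031) for z in(0,.03)])
    L=np.array([[x,.029-a*np.cos(l)+b*np.sin(l)*1,.03+a*np.sin(l)+b*np.cos(l)] for x in(-.046,.046) for a in(0,.058) for b in(0,.008)])
    H=np.array([[x,.029,.03] for x in(-.046,.046)])
    return [B,L]
def rackpts():
    c,s=np.cos(.25),np.sin(.25)
    f=lambda P:(np.array(P)@np.array([[c,0,-s],[0,1,0],[s,0,c]]))+[0,0,.032]
    bed=f([[x,y,z] for x in(-.16,.0) for y in(-.07,.07) for z in(0,-.01)])
    st=f([[x,y,z] for x in(0,.01) for y in(-.07,.07) for z in(-.01,.085)])
    return [bed,st]
def traypts(): return [np.array([[x,y,z] for x in(-.1,.1) for y in(-.1,.1) for z in(0,.045)])]
S=4
def render(p,parts,x,y,yaw):
    m=np.zeros((420*S//2,560*S//2),np.uint8);Rz=R.from_euler("z",yaw).as_matrix()
    for P in parts:
        uv=proj(p,P@Rz.T+[x,y,0]);h=cv2.convexHull((uv*S/2).astype(np.float32)).astype(np.int32)
        cv2.fillConvexPoly(m,h,1)
    return m
def fit(ps,ms,x0,parts):
    ms=[cv2.resize(m.astype(np.uint8),None,fx=S/2,fy=S/2) for m in ms]
    def cost(v):
        c=0
        for p,m in zip(ps,ms):
            r=render(p,parts(v),*v[:3]); c+=1-(r&m).sum()/(r|m).sum()
        return c
    best=None
    for yw in (x0[2]-.3,x0[2],x0[2]+.3):
        v0=np.array([x0[0],x0[1],yw]+list(x0[3:]))
        sim=np.vstack([v0]+[v0+d for d in np.diag([.01,.01,.15,.15][:len(v0)])])
        r=minimize(cost,v0,method="Nelder-Mead",options=dict(initial_simplex=sim,xatol=1e-4,fatol=1e-4))
        if best is None or r.fun<best.fun: best=r
    return best
E
cat > b.py <<'E'
from fit import *
ps=[cam("scene"),cam("side")]
def near(p,k,xy,h=.02):
    b=[(np.hypot(*(at(p,[(r["rect"][0]+r["rect"][2])/2,(r["rect"][1]+r["rect"][3])/2],h)[:2]-xy)),i,r) for i,r in enumerate(robot.regions_of(p,k))]
    b=[t for t in b if t[0]<.06 and t[2]["conf"]>.3]; return max(b,key=lambda t:t[2]["conf"])[2]["mask"] if b else None
vis=[p["frame"].copy() for p in ps]
for k,x0 in [("box_a",(.64,-.02,0,.5)),("box_a",(.44,-.115,0,.5)),("box_a",(.436,.112,0,.5)),("rack_bed",(.62,-.345,0)),("tray",(.55,.3,0))]:
    parts={"box_a":lambda v:boxpts(v[3]),"rack_bed":lambda v:rackpts(),"tray":lambda v:traypts()}[k]
    c=np.array(x0[:2])-([.06,0] if k=="rack_bed" else 0)
    if k=="tray": c=at(ps[0],(390,157),.02)[:2]; x0=(c[0],c[1],0)
    q=[(p,near(p,k,c)) for p in ps]; q=[t for t in q if t[1] is not None]
    if not q: print(k,"no mask",x0);b=x0
    else:
        b=fit([t[0] for t in q],[t[1] for t in q],x0,parts); print(k,len(q),b.x.round(4),round(b.fun,3)); b=b.x
    for p,v in zip(ps,vis):
        m=render(p,parts(b),*b[:3]); m=cv2.resize(m,(560,420),interpolation=cv2.INTER_AREA)
        cs,_=cv2.findContours(m,cv2.RETR_EXTERNAL,cv2.CHAIN_APPROX_NONE); cv2.drawContours(v,cs,-1,(0,255,0),1)
out=cv2.resize(vis[1][90:420,150:450],None,fx=1.8,fy=1.8); save(None,"fit1",out)
save(None,"fit0",cv2.resize(vis[0][110:400,130:450],None,fx=2,fy=2))
E
python3 b.py
```

```text
box_a 2 [ 0.641  -0.0135 -0.2588  0.5786] 0.106
box_a 2 [ 0.4438 -0.1115 -0.3841  0.4509] 0.096
box_a 2 [0.4358 0.1128 0.2301 0.3184] 0.107
rack_bed 2 [ 0.6216 -0.3686 -0.2439] 0.056
tray 2 [ 0.5795  0.3613 -0.1109] 0.053
```

View pics/fit0.png

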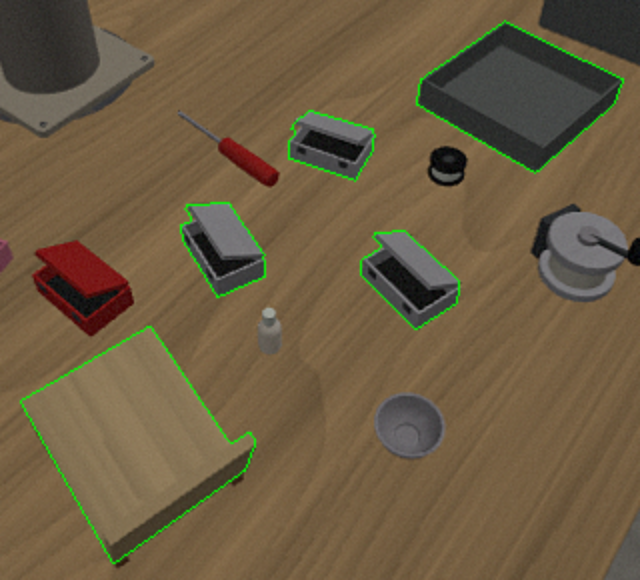

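View pics/fit1.png

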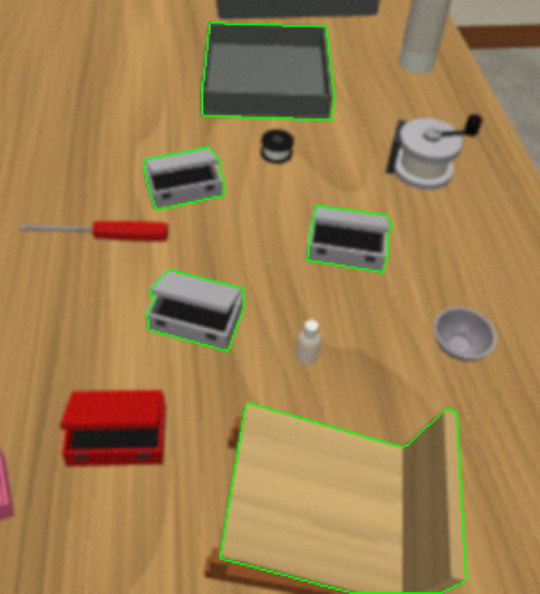

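```bash
python3 -c "
from h import *
s=robot.read_state();print(s['t'],s['tool_pos'],s['force']);print(R.from_rotvec(s['orientation']).as_matrix().round(3));p=robot.read_camera('wrist');print(np.array(p['T_tool_cam']).round(3),p['fx'])"
```

```text
1.4 [ 0.21689249 -0.55942537  0.23262477] [ 0.51425588  0.15011847 -0.01281826]
[[ 0.932  0.361 -0.   ]
 [ 0.361 -0.932  0.   ]
 [-0.    -0.    -1.   ]]
[[-0.    -0.961 -0.277  0.077]
 [ 1.     0.    -0.    -0.001]
 [ 0.    -0.277  0.961 -0.153]
 [ 0.     0.     0.     1.   ]] 352.82797244495595
```

The fits overlay the grey boxes, rack and tray well. Their colour and size match the description, and the red and pink boxes are excluded. Next I'll test the lids.

```bash
cat > go.py <<'E'
import sys
from h import *
B={"P":(.4438,-.1115,-.3841),"Q":(.4358,.1128,.2301),"R":(.641,-.0135,-.2588),"T":(.5795,.3613,-.1109),"K":(.6216,-.3686,-.2439)}
# go.py frame lx ly ztip [pose override x y yaw] : shares from the present pose; frame K: lz along bed normal, tilted
def shares(pos,M):
    s=robot.read_state();A=R.from_rotvec(s["orientation"]).as_matrix();d=A.T@(pos-s["tool_pos"]);r=R.from_matrix(A.T@M).as_rotvec()/np.pi
    print("t",round(s["t"],2),"shift",d.round(4),"turn",r.round(4),"rows>=",max(np.linalg.norm(d)/.0625,np.linalg.norm(r)*180/10.7).round(1))
D=np.diag([1.,-1,-1])
def target(f,lx,ly,z,flip=0):
    x,y,w=B[f] if isinstance(f,str) else f
    Rz=R.from_euler("z",w).as_matrix()
    if f=="K":
        M=Rz@R.from_euler("y",.25).as_matrix(); tip=np.array([x,y,.032])+M@[lx,ly,z]
    else: M=Rz; tip=np.array([x,y,0])+M@[lx,ly,z]
    M=M@D; return tip-M@[0,0,robot.tip_reach],M
if __name__=="__main__":
    a=sys.argv; shares(*target(a[1],*map(float,a[2:5])))
E
python3 go.py P 0 -.012 .10; python3 go.py P 0 -.012 .056
```

```text
t 1.45 shift [ 0.3653 -0.3269  0.1186] turn [-0.   -0.    0.24] rows>= 8.1
t 1.45 shift [ 0.3653 -0.3269  0.1626] turn [-0.   -0.    0.24] rows>= 8.3
```

```bash
python3 -m handwheel '[[1,0.365,-0.327,0.1,0,0,0.24],[1,0.365,-0.327,0.1,0,0,0.24],[1,0.365,-0.327,0.1,0,0,0.24],[1,0.365,-0.327,0.1,0,0,0.24],[1,0.365,-0.327,0.1,0,0,0.24],[1,0.365,-0.327,0.1,0,0,0.24],[1,0.365,-0.327,0.1,0,0,0.24],[1,0.365,-0.327,0.119,0,0,0.24],[1,0.365,-0.327,0.119,0,0,0.24],[1,0.365,-0.327,0.145,0,0,0.24],[1,0.365,-0.327,0.145,0,0,0.24],[1,0.365,-0.327,0.145,0,0,0.24]]' 10; python3 go.py P 0 -.012 .060
```

```text
t: 2.95
tool_pos: [0.4393, -0.1234, 0.0886]
orientation: [3.083, -0.601, 0.001]
force: [0.3, -0.4, 0.4]
opening: 0.0005
gripper_force: 0.0
t 2.95 shift [-0.0003 -0.0007  0.0146] turn [ 0.     -0.0003 -0.0003] rows>= 0.2
```

```bash
python3 -m handwheel '[[1,0,0,0.004,0,0,0],[1,0,0,0.008,0,0,0],[1,0,0,0.011,0,0,0],[1,0,0,0.014,0,0,0],[1,0,0,0.017,0,0,0],[1,0,0,0.018,0,0,0]]'; python3 -m handwheel '[[1,0,0,0.002,0,0,0],[1,0,0,0.003,0,0,0],[1,0,0,0.003,0,0,0]]'
```

```text
t: 3.7
tool_pos: [0.4389, -0.1225, 0.0694]
orientation: [-3.084, 0.6, 0.001]
force: [0.3, -0.4, 1.1]
opening: 0.0003
gripper_force: 0.2
t: 4.08
tool_pos: [0.439, -0.1226, 0.0665]
orientation: [-3.084, 0.6, 0.0]
force: [0.6, -0.3, 0.2]
opening: 0.0007
gripper_force: 0.0
```

```bash
python3 -m handwheel '[[1,0,0,0.001,0,0,0],[1,0,0,0.002,0,0,0]]';python3 -m handwheel '[[1,0,0,0.001,0,0,0],[1,0,0,0.002,0,0,0]]'
```

```text
t: 4.32
tool_pos: [0.4391, -0.1227, 0.0647]
orientation: [3.084, -0.6, 0.0]
force: [0.7, -0.9, 0.0]
opening: 0.0003
gripper_force: 0.2
t: 4.58
tool_pos: [0.439, -0.1226, 0.0626]
orientation: [3.084, -0.6, 0.0]
force: [-0.1, -0.1, 1.0]
opening: 0.0006
gripper_force: 0.2
```

```bash
python3 -m handwheel '[[1,0,0,0.002,0,0,0],[1,0,0,0.004,0,0,0],[1,0,0,0.006,0,0,0],[1,0,0,0.008,0,0,0],[1,0,0,0.009,0,0,0]]';python3 -m handwheel '[[1,0,0,0.001,0,0,0],[1,0,0,0.001,0,0,0]]';python3 -m handwheel '[[1,0,0,0.001,0,0,0],[1,0,0,0.001,0,0,0]]'
```

```text
t: 5.2
tool_pos: [0.439, -0.1226, 0.0535]
orientation: [-3.084, 0.6, 0.0]
force: [-0.3, -0.9, -0.1]
opening: 0.0005
gripper_force: 0.3
t: 5.45
tool_pos: [0.4389, -0.1225, 0.0525]
orientation: [-3.084, 0.6, 0.0]
force: [-0.4, 0.2, 0.2]
opening: 0.0005
gripper_force: 0.0
t: 5.7
tool_pos: [0.4391, -0.1226, 0.0521]
orientation: [-3.084, 0.6, -0.0]
force: [-2.5, -0.2, 6.2]
opening: 0.0004
gripper_force: 3.0
```

P shut fully: contact with force at tip height 38 mm. Next is Q.

```bash
python3 go.py Q 0 -.012 .12;python3 go.py Q 0 -.012 .068
```

```text
t 5.7 shift [-0.0844 -0.2072 -0.0819] turn [-0.     -0.     -0.1955] rows>= 3.8
t 5.7 shift [-0.0844 -0.2072 -0.0299] turn [-0.     -0.     -0.1955] rows>= 3.6
```

```bash
python3 -m handwheel '[[1,0,0,-0.05,0,0,0],[1,-0.084,-0.207,-0.082,0,0,-0.195],[1,-0.084,-0.207,-0.082,0,0,-0.195],[1,-0.084,-0.207,-0.082,0,0,-0.195],[1,-0.084,-0.207,-0.082,0,0,-0.195],[1,-0.084,-0.207,-0.05,0,0,-0.195],[1,-0.084,-0.207,-0.03,0,0,-0.195],[1,-0.084,-0.207,-0.026,0,0,-0.195],[1,-0.084,-0.207,-0.023,0,0,-0.195],[1,-0.084,-0.207,-0.02,0,0,-0.195],[1,-0.084,-0.207,-0.018,0,0,-0.195],[1,-0.084,-0.207,-0.018,0,0,-0.195]]';python3 -m handwheel '[[1,0,0,0.002,0,0,0],[1,0,0,0.003,0,0,0],[1,0,0,0.003,0,0,0]]';python3 go.py Q 0 -.012 .0505
```

```text
t: 7.2
tool_pos: [0.439, 0.1007, 0.0699]
orientation: [-3.121, -0.358, -0.001]
force: [-1.2, -0.0, 0.5]
opening: 0.0004
gripper_force: 0.1
t: 7.58
tool_pos: [0.4386, 0.1008, 0.0665]
orientation: [-3.121, -0.358, 0.0]
force: [-0.2, 1.1, 0.3]
opening: 0.0003
gripper_force: 0.0
t 7.58 shift [ 0.     -0.0003  0.002 ] turn [-0.      0.0001 -0.0005] rows>= 0.0
```

```bash
python3 -m handwheel '[[1,0,0,0.001,0,0,0],[1,0,0,0.002,0,0,0]]';python3 -m handwheel '[[1,0,0,0.001,0,0,0],[1,0,0,0.002,0,0,0]]'
```

```text
t: 7.82
tool_pos: [0.4387, 0.1008, 0.0646]
orientation: [3.121, 0.358, 0.0]
force: [-0.5, 0.2, 0.2]
opening: 0.0008
gripper_force: 0.2
t: 8.07
tool_pos: [0.4387, 0.1008, 0.0626]
orientation: [-3.121, -0.358, 0.0]
force: [0.3, -0.2, 0.1]
opening: 0.0007
gripper_force: 0.2
```

```bash
python3 -m handwheel '[[1,0,0,0.002,0,0,0],[1,0,0,0.004,0,0,0],[1,0,0,0.004,0,0,0]]'
```

```text
t: 8.45
tool_pos: [0.4385, 0.1008, 0.0584]
orientation: [-3.121, -0.358, 0.001]
force: [0.3, -1.3, 1.4]
opening: 0.0
gripper_force: 0.0
```

Free too. Down to shut.

```bash
python3 -m handwheel '[[1,0,0,0.002,0,0,0],[1,0,0,0.004,0,0,0],[1,0,0,0.005,0,0,0],[1,0,0,0.006,0,0,0]]';python3 -m handwheel '[[1,0,0,0.0006,0,0,0],[1,0,0,0.0006,0,0,0]]'; python3 go.py R 0 -.012 .12;python3 go.py R 0 -.012 .068
```

```text
t: 8.95
tool_pos: [0.4387, 0.1007, 0.0526]
orientation: [3.121, 0.358, -0.0]
force: [0.6, -0.4, -0.1]
opening: 0.0003
gripper_force: 0.3
t: 9.2
tool_pos: [0.4388, 0.1007, 0.0522]
orientation: [3.121, 0.358, -0.0]
force: [-0.4, -0.8, 3.2]
opening: 0.0002
gripper_force: 1.7
t 9.2 shift [ 0.1655  0.1677 -0.0818] turn [0.     0.     0.1551] rows>= 4.0
t 9.2 shift [ 0.1655  0.1677 -0.0298] turn [0.     0.     0.1551] rows>= 3.8
```

```bash
python3 -m handwheel '[[1,0,0,-0.05,0,0,0],[1,0.166,0.168,-0.082,0,0,0.155],[1,0.166,0.168,-0.082,0,0,0.155],[1,0.166,0.168,-0.082,0,0,0.155],[1,0.166,0.168,-0.082,0,0,0.155],[1,0.166,0.168,-0.082,0,0,0.155],[1,0.166,0.168,-0.05,0,0,0.155],[1,0.166,0.168,-0.03,0,0,0.155],[1,0.166,0.168,-0.026,0,0,0.155],[1,0.166,0.168,-0.023,0,0,0.155],[1,0.166,0.168,-0.02,0,0,0.155],[1,0.166,0.168,-0.018,0,0,0.155],[1,0.166,0.168,-0.018,0,0,0.155]]';python3 -m handwheel '[[1,0,0,0.001,0,0,0],[1,0,0,0.001,0,0,0]]'
```

```text
t: 10.82
tool_pos: [0.639, -0.0254, 0.0707]
orientation: [3.115, -0.405, 0.002]
force: [0.7, -0.2, 0.9]
opening: 0.0005
gripper_force: 0.5
t: 11.08
tool_pos: [0.6388, -0.0254, 0.0693]
orientation: [3.115, -0.405, 0.001]
force: [1.6, -1.3, 2.3]
opening: 0.0003
gripper_force: 0.8
```

```bash
python3 -m handwheel '[[1,0,0,0.001,0,0,0],[1,0,0,0.001,0,0,0]]'; python3 go.py R 0 -.012 .055
```

```text
t: 11.32
tool_pos: [0.6385, -0.0253, 0.068]
orientation: [-3.115, 0.405, -0.0]
force: [0.2, -1.2, 1.0]
opening: 0.0007
gripper_force: 0.7
t 11.32 shift [-0.0006 -0.     -0.001 ] turn [-0.     -0.      0.0001] rows>= 0.0
```

```bash
python3 -m handwheel '[[1,0,0,0.001,0,0,0],[1,0,0,0.001,0,0,0]]'; python3 -c "
from h import *
for _ in range(4): robot.read_camera('side'); print(robot.read_state()['force'].round(1) if hasattr(robot.read_state()['force'],'round') else robot.read_state()['force'])"
```

```text
t: 11.58
tool_pos: [0.6384, -0.0253, 0.067]
orientation: [-3.115, 0.405, 0.0]
force: [0.4, -0.9, 1.3]
opening: 0.0005
gripper_force: 0.8
[ 0.1 -1.5  2.2]
[ 0.3 -1.   2.2]
[-0.4 -1.1  1.8]
[ 0.3 -1.   1.7]
```

```bash
python3 -m handwheel '[[1,0,0,0.001,0,0,0],[1,0,0,0.001,0,0,0]]'; python3 -c "
from h import *
for _ in range(3): robot.read_camera('side'); print(robot.read_state()['force'])"
```

```text
t: 12.02
tool_pos: [0.6386, -0.0254, 0.0667]
orientation: [3.115, -0.405, 0.0]
force: [-1.9, -0.8, 7.2]
opening: 0.0004
gripper_force: 3.0
[-2.23542415 -1.50284368  7.56711523]
[-1.64186382 -1.60816968  6.0771275 ]
[-2.17020347 -0.43320261  6.59096548]
```

R is seized: a hard stop at 7 N with the tip at 53 mm, the expected −0.2. P and Q are good. I'll go above P with the gripper open and look.

```bash
python3 go.py P 0 0 .16
```

```text
t 12.18 shift [-0.1662  0.133  -0.1073] turn [ 0.     -0.0001  0.04  ] rows>= 3.8
```

```bash
python3 -m handwheel '[[1,0,0,-0.05,0,0,0],[-1,-0.166,0.133,-0.107,0,0,0.04],[-1,-0.166,0.133,-0.107,0,0,0.04],[-1,-0.166,0.133,-0.107,0,0,0.04],[-1,-0.166,0.133,-0.107,0,0,0.04],[-1,-0.166,0.133,-0.107,0,0,0.04],[-1,-0.166,0.133,-0.107,0,0,0.04]]'
cat > w.py <<'E'
import sys
from fit import *
from go import B,target,shares
k,lid=sys.argv[1],float(sys.argv[2]); p=cam("wrist")
rs=[r for r in robot.regions_of(p,"box_a")]; c=proj(p,[B[k][0],B[k][1],.02])[0]
rs.sort(key=lambda r:np.hypot((r["rect"][0]+r["rect"][2])/2-c[0],(r["rect"][1]+r["rect"][3])/2-c[1]))
m=rs[0]["mask"]; print([ (round(r["conf"],2),r["rect"]) for r in rs],c)
b=fit([p],[m],B[k],lambda v:boxpts(lid)); print(b.x.round(4),b.fun)
v=p["frame"].copy();r=cv2.resize(render(p,boxpts(lid),*b.x),(560,420),interpolation=cv2.INTER_AREA)
cs,_=cv2.findContours(r,cv2.RETR_EXTERNAL,cv2.CHAIN_APPROX_NONE);cv2.drawContours(v,cs,-1,(0,255,0),1);save(None,"w"+k,v)
for z in (.06,.004): shares(*target(tuple(b.x),0,0,z))
E
python3 w.py P 0
```

```text
t: 13.05
tool_pos: [0.4443, -0.1112, 0.1729]
orientation: [-3.083, 0.6, -0.0]
force: [0.5, -0.2, -0.1]
opening: 0.056
gripper_force: 0.0
[(0.82, [236.1, 145.7, 314.0, 262.1]), (0.7, [400.8, 169.8, 500.4, 286.8]), (0.84, [9.1, 230.1, 119.6, 298.1]), (0.58, [19.4, 0.0, 127.4, 98.2]), (0.89, [509.5, 277.5, 556.4, 318.3])] [274.67930809 200.10326616]
[ 0.4419 -0.1106 -0.3845] 0.021341182963848793
t 13.15 shift [-0.0023  0.0006  0.0985] turn [-0.0001  0.0003  0.0003] rows>= 1.6
t 13.15 shift [-0.0023  0.0007  0.1545] turn [-0.0001  0.0003  0.0003] rows>= 2.5
```

```bash
python3 -m handwheel '[[-1,-0.002,0.001,0,0,0,0],[-1,-0.002,0.001,0.05,0,0,0],[-1,-0.002,0.001,0.1,0,0,0],[-1,-0.002,0.001,0.14,0,0,0],[-1,-0.002,0.001,0.154,0,0,0],[-1,-0.002,0.001,0.154,0,0,0],[1,-0.002,0.001,0.154,0,0,0],[1,-0.002,0.001,0.154,0,0,0],[1,-0.002,0.001,0.154,0,0,0],[1,-0.002,0.001,0.154,0,0,0],[1,-0.002,0.001,0.154,0,0,0]]' 20; python3 go.py K -.08 0 .07;python3 go.py K -.065 0 .012;python3 go.py K -.048 0 .004
```

```text
t: 14.52
tool_pos: [0.4423, -0.1118, 0.0198]
orientation: [3.084, -0.6, 0.002]
force: [-1.1, -0.5, 5.7]
opening: 0.0619
gripper_force: 20.0
t 14.53 shift [ 0.2064  0.1788 -0.1132] turn [-0.0055 -0.0798 -0.0444] rows>= 4.7
t 14.53 shift [ 0.2066  0.1787 -0.0533] turn [-0.0055 -0.0798 -0.0444] rows>= 4.5
t 14.53 shift [ 0.2209  0.1767 -0.0413] turn [-0.0055 -0.0798 -0.0444] rows>= 4.6
```

```bash
python3 -m handwheel '[[1,0,0,-0.03,0,0,0],[1,0,0,-0.09,0,0,0],[1,0,0,-0.13,0,0,0],[1,0.206,0.179,-0.125,-0.0055,-0.08,-0.0445],[1,0.206,0.179,-0.125,-0.0055,-0.08,-0.0445],[1,0.206,0.179,-0.125,-0.0055,-0.08,-0.0445],[1,0.206,0.179,-0.125,-0.0055,-0.08,-0.0445],[1,0.206,0.179,-0.125,-0.0055,-0.08,-0.0445],[1,0.206,0.179,-0.125,-0.0055,-0.08,-0.0445],[1,0.206,0.179,-0.115,-0.0055,-0.08,-0.0445],[1,0.206,0.179,-0.113,-0.0055,-0.08,-0.0445],[1,0.206,0.179,-0.113,-0.0055,-0.08,-0.0445]]'
cat > c.py <<'E'
from fit import *
from go import *
import sys
p=cam("scene");q=cam("side");w=cam("wrist");ps=[p,q]
for z in (.012,.006,.004): shares(*target("K",-.07,0,z))
s=robot.read_state();A=R.from_rotvec(s["orientation"]).as_matrix();tip=np.array(s["tool_pos"])+A@[0,0,robot.tip_reach]
M=R.from_euler("z",B["K"][2]).as_matrix()@R.from_euler("y",.25).as_matrix();print("tip in K",(M.T@(tip-[B["K"][0],B["K"][1],.032])).round(4),"rot",(R.from_matrix(M@D).inv()*R.from_matrix(A)).as_rotvec().round(4))
im=np.hstack([cv2.resize(p["frame"][220:420,110:310],(400,400)),cv2.resize(q["frame"][220:420,220:420],(400,400))]);save(None,sys.argv[1],im)
save(w,sys.argv[1]+"w")
E
python3 c.py k1
```

```text
t: 16.02
tool_pos: [0.5655, -0.3536, 0.1324]
orientation: [-3.064, 0.373, 0.388]
force: [-0.3, 0.2, -0.9]
opening: 0.0619
gripper_force: 20.0
t 16.18 shift [0.0107 0.0004 0.0577] turn [0.0001 0.0002 0.0003] rows>= 0.9
t 16.18 shift [0.0107 0.0004 0.0637] turn [0.0001 0.0002 0.0003] rows>= 1.0
t 16.18 shift [0.0107 0.0004 0.0657] turn [0.0001 0.0002 0.0003] rows>= 1.1
tip in K [-0.0807  0.0004  0.0697] rot [-0.0002 -0.0005 -0.0009]
```

View pics/k1.png

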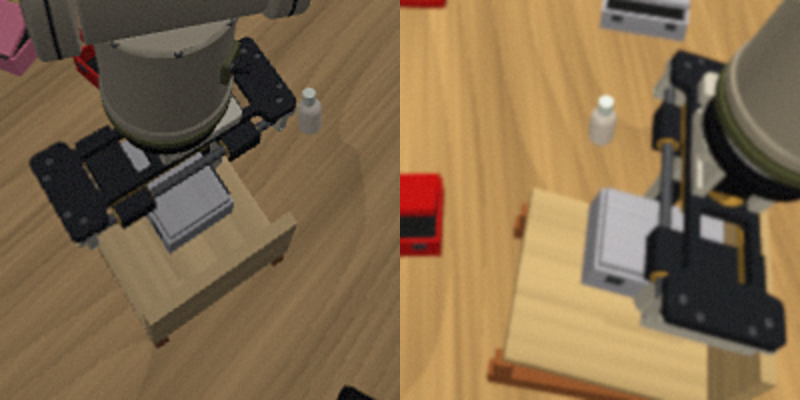

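The box is held shut and square over the bed. Lowering it until it touches.

```bash
python3 -m handwheel '[[1,0.011,0,0.03,0,0,0],[1,0.011,0,0.05,0,0,0],[1,0.011,0,0.06,0,0,0],[1,0.011,0,0.061,0,0,0],[1,0.011,0,0.061,0,0,0]]';python3 -m handwheel '[[1,0,0,0.001,0,0,0],[1,0,0,0.0015,0,0,0]]'
```

```text
t: 16.8
tool_pos: [0.5617, -0.354, 0.0713]
orientation: [-3.064, 0.375, 0.386]
force: [-0.6, -0.4, -1.2]
opening: 0.0617
gripper_force: 20.0
t: 17.05
tool_pos: [0.5612, -0.3537, 0.0693]
orientation: [-3.064, 0.375, 0.386]
force: [-0.2, -0.1, -1.1]
opening: 0.0617
gripper_force: 20.0
```

```bash
python3 -m handwheel '[[1,0,0,0.001,0,0,0],[1,0,0,0.001,0,0,0]]';python3 -m handwheel '[[1,0,0,0.001,0,0,0],[1,0,0,0.001,0,0,0]]'
```

```text
t: 17.3
tool_pos: [0.5608, -0.3536, 0.0681]
orientation: [-3.064, 0.375, 0.387]
force: [-0.5, -0.1, 1.3]
opening: 0.0621
gripper_force: 20.0
t: 17.55
tool_pos: [0.5608, -0.3536, 0.0681]
orientation: [-3.064, 0.375, 0.386]
force: [-0.8, 1.5, 5.7]
opening: 0.0621
gripper_force: 20.0
```

```bash
python3 -m handwheel '[[1,0.002,0,-0.001,0,0,0],[1,0.008,0,-0.001,0,0,0],[1,0.014,0,-0.001,0,0,0],[1,0.017,0,-0.001,0,0,0],[1,0.017,0,-0.001,0,0,0]]';python3 -m handwheel '[[1,0.001,0,0,0,0,0],[1,0.002,0,0,0,0,0],[1,0.002,0,0,0,0,0]]';python3 -m handwheel '[[1,0.001,0,0,0,0,0],[1,0.002,0,0,0,0,0],[1,0.002,0,0,0,0,0]]'; python3 -c "
from go import *
shares(*target('K',-.048,0,.005))"
```

```text
t: 18.18
tool_pos: [0.5773, -0.3578, 0.0637]
orientation: [-3.064, 0.375, 0.387]
force: [-0.8, 0.7, 3.9]
opening: 0.0618
gripper_force: 20.0
t: 18.55
tool_pos: [0.5787, -0.3581, 0.0634]
orientation: [-3.064, 0.375, 0.387]
force: [-2.3, 0.9, 5.8]
opening: 0.0619
gripper_force: 20.0
t: 18.92
tool_pos: [0.5794, -0.3582, 0.0632]
orientation: [-3.062, 0.375, 0.392]
force: [-8.4, 3.5, 10.0]
opening: 0.0619
gripper_force: 20.0
t 18.93 shift [ 0.0018 -0.0001  0.0004] turn [-0.0002  0.0015 -0.    ] rows>= 0.0
```

```bash
python3 -m handwheel '[[1,0,0,-0.001,0,0,0],[-1,-0.001,0,-0.001,0,0,0],[-1,-0.001,0,-0.001,0,0,0],[-1,-0.001,0,-0.001,0,0,0],[-1,-0.001,0,-0.001,0,0,0],[-1,-0.001,0,-0.05,0,0,0],[-1,-0.001,0,-0.11,0,0,0],[-1,-0.05,0,-0.17,0,0,0],[-1,-0.05,0,-0.17,0,0,0]]'; python3 c.py k2; python3 go.py Q 0 0 .16
```

```text
t: 20.05
tool_pos: [0.5755, -0.3581, 0.2457]
orientation: [-3.069, 0.377, 0.377]
force: [0.8, -0.1, 0.3]
opening: 0.093
gripper_force: 0.0
t 20.2 shift [ 0.0284 -0.0002  0.1636] turn [-0.      0.0001  0.    ] rows>= 2.7
t 20.2 shift [ 0.0284 -0.0002  0.1696] turn [-0.      0.0001  0.    ] rows>= 2.8
t 20.2 shift [ 0.0284 -0.0002  0.1716] turn [-0.      0.0001  0.    ] rows>= 2.8
tip in K [-0.0983 -0.0002  0.1756] rot [ 0.     -0.0004 -0.0001]
t 20.2 shift [-0.2241 -0.4225  0.1255] turn [-0.0189  0.0782 -0.1501] rows>= 7.9
```

View pics/k2w.png

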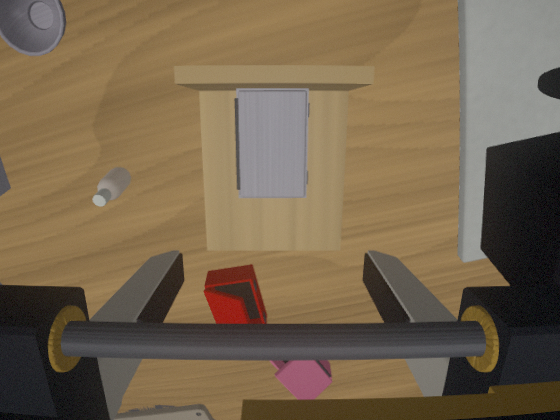

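The wrist picture shows the first box shut, at (272,143). It's square against the backstop (edge at row 88) and mid-width between bed edges 202 and 347. Next is Q.

```bash
python3 -m handwheel '[[-1,-0.224,-0.4225,0.1255,-0.019,0.078,-0.15],[-1,-0.224,-0.4225,0.1255,-0.019,0.078,-0.15],[-1,-0.224,-0.4225,0.1255,-0.019,0.078,-0.15],[-1,-0.224,-0.4225,0.1255,-0.019,0.078,-0.15],[-1,-0.224,-0.4225,0.1255,-0.019,0.078,-0.15],[-1,-0.224,-0.4225,0.1255,-0.019,0.078,-0.15],[-1,-0.224,-0.4225,0.1255,-0.019,0.078,-0.15],[-1,-0.224,-0.4225,0.1255,-0.019,0.078,-0.15],[-1,-0.224,-0.4225,0.1255,-0.019,0.078,-0.15],[-1,-0.224,-0.4225,0.1255,-0.019,0.078,-0.15],[-1,-0.224,-0.4225,0.1255,-0.019,0.078,-0.15]]';python3 w.py Q 0
```

```text
t: 21.58
tool_pos: [0.4358, 0.1117, 0.1735]
orientation: [-3.121, -0.358, 0.004]
force: [0.3, -0.2, 0.6]
opening: 0.0931
gripper_force: 0.0
[(0.62, [231.5, 143.1, 315.0, 256.0]), (0.7, [412.3, 0.0, 533.1, 71.0])] [273.21063661 199.53990994]
[0.4345 0.1134 0.1948] 0.025111998293359306
t 21.68 shift [-0.0008 -0.0019  0.0999] turn [-0.0002  0.0006  0.0105] rows>= 1.6
t 21.68 shift [-0.0007 -0.0019  0.1559] turn [-0.0002  0.0006  0.0105] rows>= 2.5
```

```bash
python3 -m handwheel '[[-1,-0.001,-0.002,0.05,0,0,0.0105],[-1,-0.001,-0.002,0.1,0,0,0.0105],[-1,-0.001,-0.002,0.14,0,0,0.0105],[-1,-0.001,-0.002,0.1555,0,0,0.0105],[-1,-0.001,-0.002,0.1555,0,0,0.0105],[1,-0.001,-0.002,0.1555,0,0,0.0105],[1,-0.001,-0.002,0.1555,0,0,0.0105],[1,-0.001,-0.002,0.1555,0,0,0.0105],[1,-0.001,-0.002,0.1555,0,0,0.0105],[1,-0.001,-0.002,0.1555,0,0,0.0105]]' 20; python3 go.py K -.08 0 .12;python3 go.py K -.07 0 .05
```

```text
t: 22.92
tool_pos: [0.4347, 0.1145, 0.0195]
orientation: [3.126, 0.309, -0.0]
force: [-0.7, -2.7, 6.3]
opening: 0.0618
gripper_force: 20.0
t 22.93 shift [ 0.0484  0.4915 -0.1622] turn [ 0.0176 -0.0782  0.1397] rows>= 8.3
t 22.93 shift [ 0.0416  0.4882 -0.0919] turn [ 0.0176 -0.0782  0.1397] rows>= 8.0
```

```bash
python3 -m handwheel '[[1,0,0,-0.06,0,0,0],[1,0,0,-0.12,0,0,0],[1,0,0,-0.165,0,0,0],[1,0.048,0.4915,-0.165,0.0176,-0.0782,0.1397],[1,0.048,0.4915,-0.165,0.0176,-0.0782,0.1397],[1,0.048,0.4915,-0.165,0.0176,-0.0782,0.1397],[1,0.048,0.4915,-0.165,0.0176,-0.0782,0.1397],[1,0.048,0.4915,-0.165,0.0176,-0.0782,0.1397],[1,0.048,0.4915,-0.165,0.0176,-0.0782,0.1397],[1,0.048,0.4915,-0.165,0.0176,-0.0782,0.1397],[1,0.048,0.4915,-0.165,0.0176,-0.0782,0.1397],[1,0.048,0.4915,-0.162,0.0176,-0.0782,0.1397],[1,0.048,0.4915,-0.162,0.0176,-0.0782,0.1397],[1,0.048,0.4915,-0.162,0.0176,-0.0782,0.1397]]';python3 go.py K -.065 0 .045
```

```text
t: 24.68
tool_pos: [0.5776, -0.3565, 0.1806]
orientation: [-3.064, 0.374, 0.387]
force: [0.3, -0.3, -1.8]
opening: 0.062
gripper_force: 20.0
t 24.68 shift [0.016  0.0011 0.0737] turn [-0.0001  0.0005  0.0004] rows>= 1.2
```

```bash
python3 -m handwheel '[[1,0.02,0.001,0.03,0,0,0],[1,0.021,0.001,0.055,0,0,0],[1,0.021,0.001,0.07,0,0,0],[1,0.021,0.001,0.072,0,0,0],[1,0.021,0.001,0.072,0,0,0]]';python3 -m handwheel '[[1,0.003,0,0,0,0,0],[1,0.006,0,0,0,0,0],[1,0.007,0,0,0,0,0],[1,0.007,0,0,0,0,0]]';python3 go.py K -.048 0 .043
```

```text
t: 25.3
tool_pos: [0.5801, -0.3596, 0.1067]
orientation: [-3.065, 0.376, 0.385]
force: [0.7, -0.3, -0.8]
opening: 0.0614
gripper_force: 20.0
t: 25.8
tool_pos: [0.5862, -0.3611, 0.1034]
orientation: [-3.064, 0.376, 0.388]
force: [0.4, -0.3, -1.9]
opening: 0.062
gripper_force: 20.0
t 25.8 shift [ 0.0047 -0.0013  0.0032] turn [-0.0001  0.0005 -0.0001] rows>= 0.1
```

```bash
python3 -m handwheel '[[1,0.001,-0.001,0,0,0,0],[1,0.003,-0.001,0,0,0,0],[1,0.003,-0.001,0,0,0,0]]';python3 -m handwheel '[[1,0.001,0,0,0,0,0],[1,0.0015,0,0,0,0,0],[1,0.0015,0,0,0,0,0]]'
```

```text
t: 26.18
tool_pos: [0.5893, -0.3608, 0.1026]
orientation: [-3.064, 0.376, 0.388]
force: [-0.3, -0.2, -1.5]
opening: 0.0616
gripper_force: 20.0
t: 26.55
tool_pos: [0.5897, -0.361, 0.1026]
orientation: [-3.063, 0.376, 0.391]
force: [-5.6, 1.5, 1.9]
opening: 0.0621
gripper_force: 20.0
```

```bash
python3 -m handwheel '[[1,0.001,0,0,0,0,0],[1,0.001,0,0,0,0,0]]';python3 go.py K -.048 0 .043
```

```text
t: 26.8
tool_pos: [0.5898, -0.361, 0.1024]
orientation: [-3.062, 0.376, 0.394]
force: [-9.8, 3.7, 4.5]
opening: 0.0619
gripper_force: 20.0
t 26.8 shift [ 0.0012 -0.0003  0.0031] turn [-0.0003  0.0019 -0.0002] rows>= 0.1
```

```bash
python3 -m handwheel '[[1,-0.0015,0,0.0005,0,0,0],[1,-0.0015,0,0.001,0,0,0],[1,-0.0015,0,0.0015,0,0,0]]';python3 -m handwheel '[[1,0,0,0.001,0,0,0],[1,0,0,0.001,0,0,0]]';python3 go.py K -.048 0 .043
```

```text
t: 27.18
tool_pos: [0.5895, -0.361, 0.1017]
orientation: [-3.064, 0.376, 0.388]
force: [-5.3, 2.3, 4.7]
opening: 0.0617
gripper_force: 20.0
t: 27.42
tool_pos: [0.5892, -0.3611, 0.1007]
orientation: [-3.064, 0.376, 0.388]
force: [-5.5, 2.4, 3.2]
opening: 0.0619
gripper_force: 20.0
t 27.43 shift [ 0.0012 -0.0005  0.0013] turn [ 0.0001  0.0007 -0.0001] rows>= 0.0
```

```bash
python3 -m handwheel '[[1,0,0,0.001,0,0,0],[1,0,0,0.001,0,0,0]]';python3 -m handwheel '[[1,0,0,0.0007,0,0,0],[1,0,0,0.0007,0,0,0]]';python3 go.py K -.048 0 .043
```

```text
t: 27.68
tool_pos: [0.589, -0.3611, 0.0997]
orientation: [-3.064, 0.376, 0.388]
force: [-5.3, 0.9, 4.4]
opening: 0.0622
gripper_force: 20.0
t: 27.92
tool_pos: [0.589, -0.3611, 0.0996]
orientation: [-3.064, 0.376, 0.388]
force: [-4.5, 2.1, 6.0]
opening: 0.0618
gripper_force: 20.0
t 27.93 shift [ 0.0012 -0.0006  0.0002] turn [ 0.0001  0.0005 -0.0002] rows>= 0.0
```

Seated on the lower box. Release and withdraw.

```bash
python3 -m handwheel '[[-1,0,0,-0.0005,0,0,0],[-1,0,0,-0.0005,0,0,0],[-1,0,0,-0.0005,0,0,0],[-1,0,0,-0.0005,0,0,0],[-1,0,0,-0.05,0,0,0],[-1,0,0,-0.1,0,0,0],[-1,-0.05,0,-0.14,0,0,0],[-1,-0.05,0,-0.14,0,0,0]]'; python3 c.py k3; python3 go.py R 0 0 .17
```

```text
t: 28.92
tool_pos: [0.5766, -0.3587, 0.2526]
orientation: [-3.069, 0.378, 0.376]
force: [0.4, -0.3, 0.7]
opening: 0.0931
gripper_force: 0.0
t 29.07 shift [ 0.0288 -0.0002  0.1697] turn [-0.0001  0.0006 -0.0001] rows>= 2.8
t 29.07 shift [ 0.0289 -0.0002  0.1757] turn [-0.0001  0.0006 -0.0001] rows>= 2.8
t 29.07 shift [ 0.0289 -0.0002  0.1777] turn [-0.0001  0.0006 -0.0001] rows>= 2.9
tip in K [-0.0986 -0.0002  0.1818] rot [ 0.0003 -0.0017  0.0002]
t 29.07 shift [-0.0039 -0.3495  0.0652] turn [0.0005 0.0801 0.0046] rows>= 5.7
```

View pics/k3w.png

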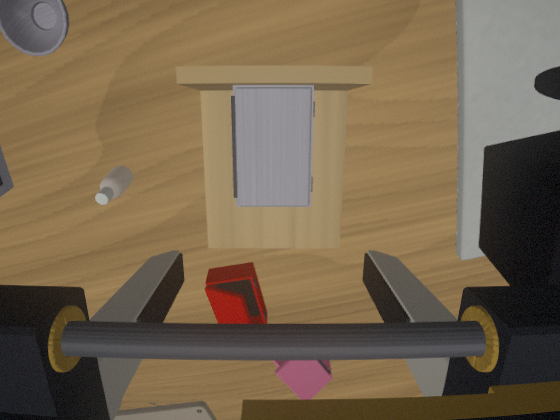

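The upper box at (273,146) sits square on the lower one and flush against the backstop. Now the seized box R.

```bash
python3 -m handwheel '[[-1,-0.004,-0.3495,0.065,0,0.08,0.0046],[-1,-0.004,-0.3495,0.065,0,0.08,0.0046],[-1,-0.004,-0.3495,0.065,0,0.08,0.0046],[-1,-0.004,-0.3495,0.065,0,0.08,0.0046],[-1,-0.004,-0.3495,0.065,0,0.08,0.0046],[-1,-0.004,-0.3495,0.065,0,0.08,0.0046],[-1,-0.004,-0.3495,0.065,0,0.08,0.0046],[-1,-0.004,-0.3495,0.065,0,0.08,0.0046]]';python3 w.py R 0.3
```

```text
t: 30.08
tool_pos: [0.6403, -0.0134, 0.1829]
orientation: [3.113, -0.403, -0.005]
force: [-0.0, -0.1, 0.2]
opening: 0.0927
gripper_force: 0.0
[(0.56, [236.9, 141.5, 309.1, 259.2])] [273.53058835 196.04255216]
[ 0.6393 -0.0117 -0.2861] 0.020221337429852326
t 30.18 shift [-0.002  -0.0029  0.1099] turn [0.0007 0.0004 0.0084] rows>= 1.8
t 30.18 shift [-0.002  -0.003   0.1659] turn [0.0007 0.0004 0.0084] rows>= 2.7
```

```bash
python3 -m handwheel '[[-1,-0.002,-0.003,0.03,0,0,0.0085],[-1,-0.002,-0.003,0.09,0,0,0.0085],[-1,-0.002,-0.003,0.14,0,0,0.0085],[-1,-0.002,-0.003,0.1655,0,0,0.0085],[-1,-0.002,-0.003,0.1655,0,0,0.0085],[1,-0.002,-0.003,0.1655,0,0,0.0085],[1,-0.002,-0.003,0.1655,0,0,0.0085],[1,-0.002,-0.003,0.1655,0,0,0.0085],[1,-0.002,-0.003,0.1655,0,0,0.0085],[1,-0.002,-0.003,0.1655,0,0,0.0085]]' 20; python3 go.py T 0 0 .12;python3 go.py T 0 0 .015
```

```text
t: 31.42
tool_pos: [0.6399, -0.0107, 0.0195]
orientation: [3.108, -0.446, 0.0]
force: [-2.0, -2.4, 2.5]
opening: 0.0619
gripper_force: 20.0
t 31.43 shift [-0.1625 -0.3398 -0.1153] turn [ 0.0007 -0.0001 -0.0554] rows>= 6.3
t 31.43 shift [-0.1626 -0.34   -0.0103] turn [ 0.0007 -0.0001 -0.0554] rows>= 6.0
```

```bash
python3 -m handwheel '[[1,0,0,-0.04,0,0,0],[1,0,0,-0.1,0,0,0],[1,-0.02,-0.05,-0.12,0,0,-0.01],[1,-0.1625,-0.34,-0.12,0,0,-0.055],[1,-0.1625,-0.34,-0.12,0,0,-0.055],[1,-0.1625,-0.34,-0.12,0,0,-0.055],[1,-0.1625,-0.34,-0.12,0,0,-0.055],[1,-0.1625,-0.34,-0.12,0,0,-0.055],[1,-0.1625,-0.34,-0.12,0,0,-0.055],[1,-0.1625,-0.34,-0.115,0,0,-0.055],[1,-0.1625,-0.34,-0.07,0,0,-0.055],[1,-0.1625,-0.34,-0.03,0,0,-0.055],[1,-0.1625,-0.34,-0.01,0,0,-0.055],[1,-0.1625,-0.34,-0.007,0,0,-0.055],[1,-0.1625,-0.34,-0.007,0,0,-0.055]]';python3 go.py T 0 0 .0105
```

```text
t: 33.3
tool_pos: [0.5803, 0.3612, 0.0264]
orientation: [3.136, -0.178, 0.001]
force: [0.4, -0.1, -1.4]
opening: 0.0617
gripper_force: 20.0
t 33.3 shift [-0.0008 -0.      0.0019] turn [ 0.0003 -0.0002 -0.0007] rows>= 0.0
```

```bash
python3 -m handwheel '[[1,0,0,0.001,0,0,0],[1,0,0,0.001,0,0,0]]';python3 -m handwheel '[[1,0,0,0.001,0,0,0],[1,0,0,0.001,0,0,0]]'
```

```text
t: 33.55
tool_pos: [0.5799, 0.3618, 0.0254]
orientation: [3.136, -0.176, 0.001]
force: [0.4, -0.2, -1.4]
opening: 0.0615
gripper_force: 20.0
t: 33.8
tool_pos: [0.5794, 0.3617, 0.0236]
orientation: [3.135, -0.176, -0.001]
force: [-0.3, 1.2, -0.7]
opening: 0.0615
gripper_force: 20.0
```

```bash
python3 -m handwheel '[[1,0,0,0.001,0,0,0],[1,0,0,0.001,0,0,0]]'
```

```text
t: 34.05
tool_pos: [0.5794, 0.3617, 0.0234]
orientation: [3.135, -0.176, -0.001]
force: [-3.0, -2.0, 5.5]
opening: 0.0616
gripper_force: 20.0
```

```bash
python3 -m handwheel '[[-1,0,0,-0.0005,0,0,0],[-1,0,0,-0.0005,0,0,0],[-1,0,0,-0.0005,0,0,0],[-1,0,0,-0.0005,0,0,0],[-1,0,0,-0.05,0,0,0],[-1,0,0,-0.11,0,0,0],[-1,0,0,-0.17,0,0,0],[-1,-0.06,-0.03,-0.22,0,0,0],[-1,-0.06,-0.03,-0.22,0,0,0]]'; python3 -c "
from h import *
p=cam('scene');q=cam('side');save(None,'end',np.hstack([cv2.resize(p['frame'][110:410,130:480],(400,343)),cv2.resize(q['frame'][90:420,170:500],(400,343))]));w=cam('wrist');save(w,'endw')"
```

```text
t: 35.17
tool_pos: [0.5228, 0.4005, 0.2466]
orientation: [-3.135, 0.174, -0.005]
force: [-0.1, 0.7, -0.6]
opening: 0.0931
gripper_force: 0.0
```

View pics/end.png

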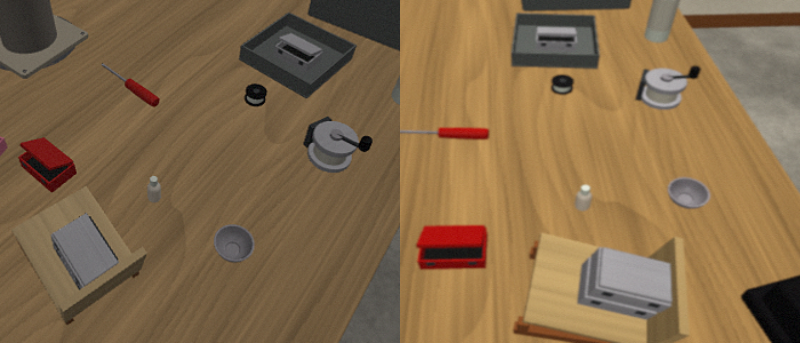

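View pics/endw.png

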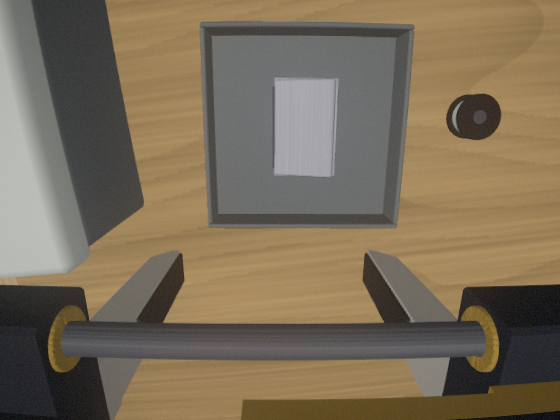

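The closing pictures show the two shut boxes stacked against the backstop (side half, about (628,283)). The ajar box is flat in the tray (wrist picture, (305,128)), and the bystanders are where they were.

```bash
python3 -c "
from plant import robot
print(robot.close_job())"
```

```text
the job is handed in; nothing more can be done
None
```

I tested all three lids: the two boxes that shut are stacked shut against the rack's backstop, the seized one lies flat in the repair tray, and the job is handed in at about 35 s with everything released.

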